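# Stack the biscuits and lock their cover

## Robot

A 6-joint arm with a two-finger parallel gripper is mounted at the origin on the work surface. World frame = base frame: x ahead of the robot, y to its left, z up, the work surface at z = 0. Lengths are in m, angles in rad, forces in N, time in s.
With the tool pointing down it reaches from about 0.375 to 0.9 m from the base axis. Payload 3.1 kg.
Tool frame: the origin (TCP) lies between the finger pads, 19 mm behind the fingertips; this is the grasp point; z points along the fingers, x is the direction in which the jaws open and shut, and the axes are right-handed (so a half turn about z gives the same grasp; the last joint's range is limited). The gripper opens to 85 mm and grips with 20 to 120 N. Pads are 22 mm wide; open, the fingers measure 114 mm over their backs; the gripper's body (76 mm by 85 mm) begins 54 mm behind the grasp point. The pads swing forward as they close: fully open they stand 13 mm farther back than shut.
Start: joints at [-1.315, 0.527, 1.433, -0, 1.181, -0.178], TCP at [0.263, -0.567, 0.25] pointing down, gripper open.
Joint ranges: [-3.08, 3.08], [-0.75, 2.2], [0.22, 2.44], [-1.43, 4.57], [0, 2.65], [-2.85, 2.85]. Speed limits (rad/s): [2.79, 2.79, 3.14, 3.14, 3.14, 3.14].

## Interface

Orientations are given as a unit quaternion [x, y, z, w].
In Python, from station import manip gives the robot as it stands.
- The arm moves only by the shell command python3 -m jog 'ROWS' [OPENING] [FORCE]. ROWS is JSON, a list that holds one entry, the list of rows, each a list of 4 numbers: the shift along the world's x, y, z in mm, then the turn about the world's z in degrees. A call has exactly 8 rows; each row shifts and turns the commanded pose from where the row before left it; what a row does not reach is not made up. A row lasts 1/8 s, in which the tool goes at most 62.5 mm and 10.7 degrees, less where a joint would pass 70% of its speed; a pose out of reach is approached as far as the arm can. A call is refused whole if a number of a shift passes 62.5 or a number of a turn 10.7, either way. A call with a gripper value outside its range is refused whole. OPENING is the opening in per cent of the stroke, from 0 (shut) to 100 (fully open), set as the call begins (- or left out, the last holds). The fingers move at their own pace and stop on an object; FORCE is the grip in N (left out, the last holds). Time passes only in rows, so rows that do not move let the fingers close, or fill a call up. It gives the time, the measured TCP pose, the force and the opening at its end, in the units of the state.
- manip.sense(): the state, without advancing time (a new reading comes with each control period).
- manip.snapshot(name): name is "scene" or "top" or "wrist"; returns the picture (400x640x3 uint8, red, green, blue); there is no depth.
- manip.camera_info(name): a dict with "fx", "fy", "cx", "cy" (pixels), "R" (3x3) and "t" (3): a world point X has camera coordinates R X + t. Camera axes: x right, y down, z forward; pixel columns grow to the right and rows downward; lengths in m; the calibration is good to about 2 mm. A picture is of the moment at which its call begins: read the wrist's pose just before it. camera_info takes no time and is no camera call; for the wrist camera it gives the pose at the moment of the call.
- manip.sign_off(): hands the job in, once; it reports no verdict.
The state is a dict: "t": time; "q": joint angles; "qd": joint speeds; "tau": joint torques, N m; "tcp_pos": TCP position; "tool_rot": TCP orientation; "force": force on the tool from outside, world axes, zero at the start; "ft_torque": the same for the moment, N m; "finger_gap": opening from 0.0 (shut) to 1.0 (fully open).
Only numpy, scipy, OpenCV 4.12 (cv2) and the standard library are available. Lean on these libraries where they do the work, as an engineer would, in place of code of your own. Each camera call takes 0.05 s, during which the arm holds its last target. There are 200 camera calls.

## Task

Squeeze the two orange tabs on the clear cover of the biscuit keeper to free it, lift it off and stand it upright on the wooden board. Stack all the biscuits from the copper tray flat and centred on one another in the middle of the keeper's white plate, then put the cover back over them, fully down, with both tabs sprung out again so that it is locked. Leave the other coffee things where they stand.

Things in the scene. Friction and masses are not known exactly. Their poses are not given: they have to be found in the camera images.
- keeper: fixed foot of the biscuit keeper: dark wooden slab 150 (x) by 172 (y) mm, its top 10 mm above the origin (centre of the underside, on the table). A white round plate, 84 mm across, rises from its middle to 36 mm above the origin. At each y end stands a dark steel catch 44 mm wide, 71 to 85 mm from the middle, up to 35 mm high, its lip pointing inwards (lips 142 mm apart)
- plate_top (a point): centre of the top face of the keeper's white round plate; axes as the keeper's
- cover: clear square cover with copper edges, 108 by 108 mm outside, 100 mm inside, 104 mm high, open below, about 0.3 kg; origin at the centre of its underside, z up. Closed, it stands on the keeper's slab (origin 10 mm above the keeper's), its y axis along the keeper's y (either way round), held by the hooks of its two orange tabs under the catches' lips; 2 mm of play along y, 8 mm along x
- cover_grip (a point): point on the cover's vertical axis, 130 mm above its origin, midway between the upright orange paddles of the two tabs: 36 mm wide in x, standing 104 to 138 mm above the cover's origin, 68 mm over their outer faces (along the cover's y) at rest, 52 mm pressed in. Good TCP point for squeezing and lifting, fingers closing along the cover's y; the tips then clear the tabs' arms on the roof by 2 mm
- tab_a (a joint): travel of the orange tab on the cover's +y side: 0 at rest, 0.008 m fully pressed in towards the middle. From the paddle an arm runs out over the roof and down outside the wall to a hook near the foot, pointing outwards: 150 mm over both hook tips at rest, 134 mm pressed in, so 4 mm clear of each lip. A spring pushes it out: 2 N at rest, 3.6 N fully in
- tab_b (a joint): travel of the orange tab on the cover's -y side: like tab_a. With both held in, the cover can be lifted off, or lowered straight back on; let go, the hooks spring out under the lips
- board: wooden board lying on the table, fixed, 190 by 190 by 12 mm; origin at the centre of its underside, top face 12 mm above it
- tray: round copper tray on the table, fixed, 290 mm across, top face 6 mm above its origin (centre of its underside)
- biscuit1: round flat biscuit, 62 mm across, 13 mm thick, about 40 g; light tan with brown spots; origin at the centre of its underside, z up; starts flat on the copper tray; may be absent
- biscuit2: round flat biscuit, 62 mm across, 13 mm thick, about 40 g; dark chocolate brown with cream spots; origin at the centre of its underside, z up; starts flat on the copper tray; may be absent
- biscuit3: round flat biscuit, 62 mm across, 13 mm thick, about 40 g; ginger orange-brown with pale spots; origin at the centre of its underside, z up; starts flat on the copper tray; may be absent
- biscuit4: round flat biscuit, 62 mm across, 13 mm thick, about 40 g; pale golden with dark red spots; origin at the centre of its underside, z up; starts flat on the copper tray; may be absent
- biscuit5: round flat biscuit, 62 mm across, 13 mm thick, about 40 g; mid brown with near-black spots; origin at the centre of its underside, z up; starts flat on the copper tray; may be absent
- sugar_pot: small blue sugar pot on the middle of the tray, 40 mm across, 43 mm high; bystander; origin under its centre
- tumbler: drinking glass, 72 mm across, 85 mm high; bystander; origin under its centre
- coffee_cup: white coffee cup, 68 mm across, 52 mm high, on a fixed saucer; bystander; origin under its centre

How it is judged:
On the way, in this order (a step that is already met when the one before it is completed fails the run):
1. both tabs are pressed in while the cover is still down on the keeper (value of joint each of tab_a, tab_b above 0.005 m and z of cover in the frame of keeper below 0.016 m), for 0.1 s.
2. the cover stands upright on the wooden board (its middle within 60 mm of the board's middle), let go (horizontal distance between cover and board below 0.06 m and angle between cover's own z axis and vertical below 0.1 rad and z of cover in the frame of board between 0.007 and 0.018 m and linear speed of cover below 0.03 m/s and contact force between the fingers and cover below 0.05 N), for 0.2 s.
3. all biscuits lie flat in one stack on the plate, each within 10 mm of the plate's centre, let go, while the cover is still off (horizontal distance between each of biscuit1, biscuit2, biscuit3, biscuit4, biscuit5 and plate_top below 0.01 m and angle between each of biscuit1, biscuit2, biscuit3, biscuit4, biscuit5's own z axis and vertical below 0.12 rad and z of each of biscuit1, biscuit2, biscuit3, biscuit4, biscuit5 in the frame of plate_top above -0.003 m and linear speed of each of biscuit1, biscuit2, biscuit3, biscuit4, biscuit5 below 0.03 m/s and contact force between the fingers and biscuit1 below 0.05 N and contact force between the fingers and biscuit2 below 0.05 N and contact force between the fingers and biscuit3 below 0.05 N and contact force between the fingers and biscuit4 below 0.05 N and contact force between the fingers and biscuit5 below 0.05 N and horizontal distance between cover and keeper above 0.12 m), for 0.2 s.
At the end, for the whole second after the job is handed in: The cover stands fully down on the keeper (within 3.5 mm), upright, square to it and within 12 mm of its middle, both tabs sprung out (joints under 3 mm), at rest; every biscuit lies flat in the stack on the plate under it, within 10 mm of the plate's centre (z of cover in the frame of keeper between 0.007 and 0.0135 m and horizontal distance between cover and keeper below 0.012 m and angle between cover's own z axis and vertical below 0.04 rad and angle between the y axis of cover and the y axis of keeper, either way round below 0.12 rad and value of joint each of tab_a, tab_b below 0.003 m and linear speed of cover below 0.02 m/s and horizontal distance between each of biscuit1, biscuit2, biscuit3, biscuit4, biscuit5 and plate_top below 0.01 m and angle between each of biscuit1, biscuit2, biscuit3, biscuit4, biscuit5's own z axis and vertical below 0.12 rad and z of each of biscuit1, biscuit2, biscuit3, biscuit4, biscuit5 in the frame of plate_top above -0.003 m and linear speed of each of biscuit1, biscuit2, biscuit3, biscuit4, biscuit5 below 0.03 m/s); the robot touches nothing.
It fails at once if a bystander is pushed more than 40 mm from its place (distance of any of sugar_pot, tumbler, coffee_cup from where it was at the start of the episode above 0.04 m).
Of biscuit1, biscuit2, biscuit3, biscuit4, biscuit5 only 3 to 5 are there at a start; the rules pass over those that are not, and their reading is None.
At some moment in a run one of cover, biscuit1, biscuit2, biscuit3, biscuit4, biscuit5 may be knocked a few centimetres aside while the robot is not near it.
It also fails if it takes over 210 s, if anything falls off the work surface, if the arm or the gripper's body presses on something with over 40 N, if the wrist force passes 120 N, or if a joint passes its speed limit or range.

## Working session

There is one attempt and no reset: what is moved stays moved. The work goes in short steps, Python scripts to look and compute and a shell command to move; the robot and the scene stay as the last step left them, time stands still between calls to the robot, and variables do not carry over. Pictures are saved under pics/ and viewed, about 12 in all and at most 16, crops included, and the job is handed in when it is done.

```bash
ls; mkdir -p pics
cat > h.py <<'E'
import numpy as np, cv2, json
from station import manip
def snap(cam,name,crop=None,scale=1):
    info=manip.camera_info(cam); im=manip.snapshot(cam)
    cv2.imwrite(f'pics/{name}_raw.png',im[:,:,::-1])
    json.dump({k:np.asarray(v).tolist() for k,v in info.items()},open(f'pics/{name}.json','w'))
    save(name,crop,scale); return im,info
def save(name,crop=None,scale=1,out=None):
    im=cv2.imread(f'pics/{name}_raw.png')
    if crop: x0,y0,x1,y1=crop; im=im[y0:y1,x0:x1]
    cv2.imwrite(f'pics/{out or name}.png',cv2.resize(im,None,fx=scale,fy=scale,interpolation=cv2.INTER_CUBIC))
def px(name,u,v,z):
    c=json.load(open(f'pics/{name}.json')); R=np.array(c['R']);t=np.array(c['t'])
    d=R.T@np.array([(u-c['cx'])/c['fx'],(v-c['cy'])/c['fy'],1]); o=-R.T@t
    return o+d*(z-o[2])/d[2]
def proj(name,X):
    c=json.load(open(f'pics/{name}.json')); p=np.array(c['R'])@np.array(X)+np.array(c['t'])
    return c['fx']*p[0]/p[2]+c['cx'],c['fy']*p[1]/p[2]+c['cy']
E
python3 - <<'E'
from h import *
snap('top','top0',scale=1.25);snap('scene','sc0',scale=1.25)
s=manip.sense();print({k:np.round(v,3).tolist() for k,v in s.items()})
for n in('top0','sc0'):
    c=json.load(open(f'pics/{n}.json'));print(n,c['fx'],(-np.array(c['R']).T@np.array(c['t'])).round(3), np.round(c['R'],2).tolist())
E
```

```text
pics
{'t': 0.1, 'q': [-1.315, 0.528, 1.434, 0.0, 1.181, -0.179], 'qd': [-0.001, -0.001, -0.004, 0.0, 0.001, 0.001], 'tau': [-0.0, -44.33, -17.859, -0.0, 0.004, 0.0], 'tcp_pos': [0.263, -0.567, 0.249], 'tool_rot': [0.843, -0.538, -0.001, -0.001], 'force': [0.546, 0.201, -0.133], 'ft_torque': [-0.039, -0.001, 0.011], 'finger_gap': 0.997}
top0 436.4215132416874 [3.750e-01 1.000e-03 1.082e+00] [[-0.04, -1.0, -0.0], [-0.97, 0.04, -0.23], [0.23, -0.01, -0.97]]
sc0 383.5558886843951 [1.139 0.378 0.806] [[-0.58, 0.82, -0.01], [0.6, 0.41, -0.69], [-0.56, -0.4, -0.72]]
```

View pics/top0.png

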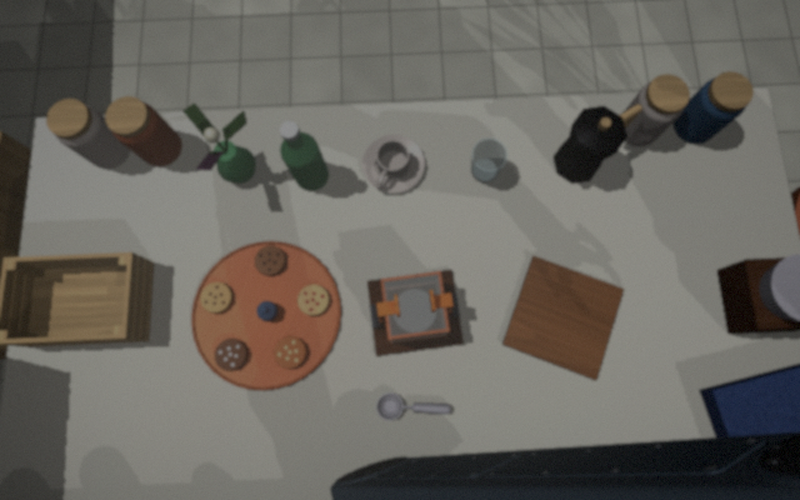

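View pics/sc0.png

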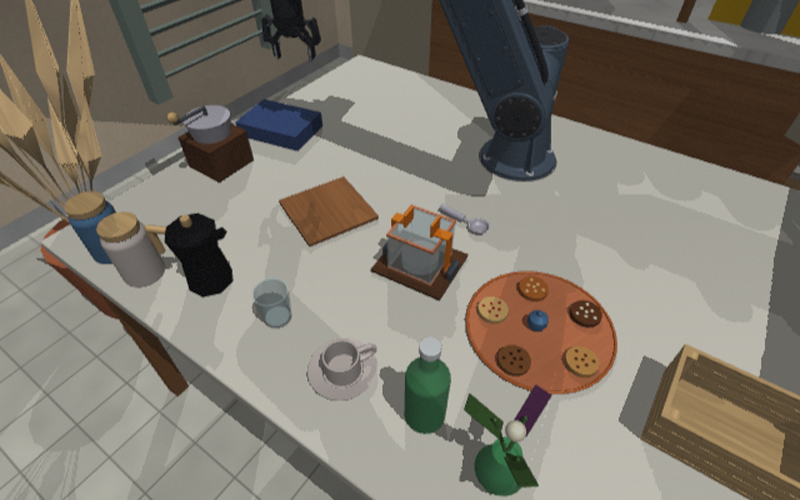

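The top view shows all 5 biscuits on the tray (shown px: 271,261; 217,297; 313,299; 232,354; 291,352), the keeper with the cover at about (415,308) and the board at about (563,318). I'll enlarge these areas for measuring.

Run:
```python
from h import *
save('top0',(280,195,500,310),3.6,'a')
im=cv2.imread('pics/a.png'); cv2.imwrite('pics/a.png',cv2.convertScaleAbs(im,alpha=1.7))
im=cv2.imread('pics/top0_raw.png')
# biscuits: circle fits by contrast to tray hue
g=cv2.resize(im[185:320,145:285],None,fx=5,fy=5,interpolation=cv2.INTER_CUBIC)
cv2.imwrite('pics/b.png',cv2.convertScaleAbs(g[:,:700],alpha=1.7)[:600])
for n,u,v in [('tan?',217,297),('b',271,261),('c',313,299),('d',232,354),('e',291,352)]:
    print(n,px('top0',u/1.25,v/1.25,.019).round(4))
print('tray',px('top0',267/1.25,315/1.25,.006),'board',[px('top0',u/1.25,v/1.25,.012).round(4) for u,v in((533,257),(623,290),(597,379),(503,344))])
```

```text
tan? [0.5482 0.3808 0.019 ]
b [0.6161 0.2758 0.019 ]
c [0.5361 0.1921 0.019 ]
d [0.4365 0.3478 0.019 ]
e [0.4354 0.2345 0.019 ]
tray [0.5101601  0.28529146 0.006     ] board [array([ 0.6029, -0.2484,  0.012 ]), array([ 0.5285, -0.4199,  0.012 ]), array([ 0.36 , -0.348,  0.012]), array([ 0.4334, -0.1744,  0.012 ])]
```

View pics/a.png

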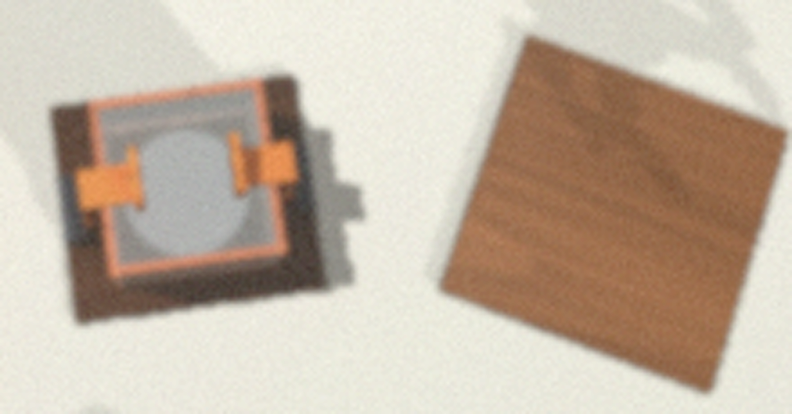

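View pics/b.png

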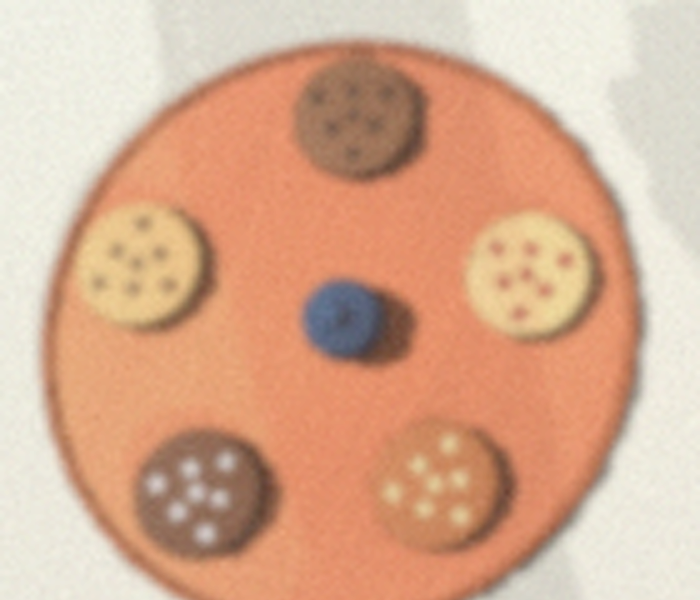

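Run:
```python
from h import *
A=lambda u,v,z:px('top0',280+(u+.5)/3.6-.5,195+(v+.5)/3.6-.5,z)
B=lambda u,v,z:px('top0',145+(u+.5)/5-.5,185+(v+.5)/5-.5,z)
def quad(n,p,z):
    P=np.array([A(u,v,z) for u,v in p]);e=[P[(i+1)%4]-P[i] for i in range(4)]
    print(n,P[:,:2].round(4).tolist(),'c',P.mean(0).round(4),'len',[round(np.linalg.norm(x),4) for x in e],'ang',[round(np.degrees(np.arctan2(x[1],x[0])),1) for x in e])
quad('slab',[(52,107),(297,77),(325,290),(78,322)],.010)
quad('cover',[(90,103),(265,82),(288,250),(113,278)],.114)
quad('board',[(527,37),(785,131),(710,392),(443,290)],.012)
quad('paddle',[(133,145),(233,132),(240,195),(140,210)],.148)
for n,u,v in[('b5',359,119),('b1',142,266),('b4',532,274),('b2',204,494),('b3',440,486),('pot',343,319)]:
    p=B(u,v,.019 if n!='pot' else .045);print(n,p.round(4),'bearing',np.degrees(np.arctan2(p[1],p[0])).round(1),'r',np.hypot(*p[:2]).round(3))
s=manip.sense();from scipy.spatial.transform import Rotation as Ro
print(Ro.from_quat(s['tool_rot']).as_matrix().round(3))
```

```text
slab [[0.57, 0.0848], [0.5837, -0.0859], [0.4369, -0.096], [0.4229, 0.0709]] c [ 0.5034 -0.0066  0.01  ] len [np.float64(0.1712), np.float64(0.1471), np.float64(0.1675), np.float64(0.1478)] ang [np.float64(-85.4), np.float64(-176.1), np.float64(94.8), np.float64(5.4)]
cover [[0.5526, 0.0528], [0.5612, -0.0573], [0.4561, -0.0656], [0.4437, 0.042]] c [ 0.5034 -0.007   0.114 ] len [np.float64(0.1104), np.float64(0.1055), np.float64(0.1083), np.float64(0.1094)] ang [np.float64(-85.5), np.float64(-175.5), np.float64(96.5), np.float64(5.6)]
board [[0.6047, -0.2477], [0.531, -0.4184], [0.3593, -0.3462], [0.4334, -0.1751]] c [ 0.4821 -0.2968  0.012 ] len [np.float64(0.186), np.float64(0.1863), np.float64(0.1865), np.float64(0.186)] ang [np.float64(-113.4), np.float64(157.2), np.float64(66.6), np.float64(-23.0)]
paddle [[0.5197, 0.026], [0.525, -0.0344], [0.4869, -0.0366], [0.4806, 0.0232]] c [ 0.503  -0.0054  0.148 ] len [np.float64(0.0605), np.float64(0.0381), np.float64(0.0601), np.float64(0.0392)] ang [np.float64(-85.0), np.float64(-176.6), np.float64(96.1), np.float64(4.0)]
b5 [0.6172 0.2768 0.019 ] bearing 24.2 r 0.676
b1 [0.5478 0.3823 0.019 ] bearing 34.9 r 0.668
b4 [0.5355 0.1906 0.019 ] bearing 19.6 r 0.568
b2 [0.436  0.3482 0.019 ] bearing 38.6 r 0.558
b3 [0.4349 0.235  0.019 ] bearing 28.4 r 0.494
pot [0.5139 0.2761 0.045 ] bearing 28.2 r 0.583
[[ 0.42  -0.907 -0.   ]
 [-0.907 -0.42   0.002]
 [-0.002 -0.    -1.   ]]
```

Keeper and cover are at about (0.503, -0.007), y-axis at 95°; the sizes match. I'm moving above the cover, then checking with the wrist camera.

```bash
python3 -m jog '[[[15,35,0,-1.25],[15,35,0,-1.25],[15,35,0,-1.25],[15,35,0,-1.25],[15,35,0,-1.25],[15,35,0,-1.25],[15,35,0,-1.25],[15,35,0,-1.25]]]' 100 30
python3 -m jog '[[[15,35,0,-1.25],[15,35,0,-1.25],[15,35,0,-1.25],[15,35,0,-1.25],[15,35,0,-1.25],[15,35,0,-1.25],[15,35,0,-1.25],[15,35,0,-1.25]]]'
python3 -m jog '[[[0,0,0,0],[0,0,0,0],[0,0,0,0],[0,0,0,0],[0,0,0,0],[0,0,0,0],[0,0,0,0],[0,0,0,0]]]'
python3 - <<'E'
from h import *
snap('wrist','w1',scale=1.25)
from scipy.spatial.transform import Rotation as Ro
s=manip.sense();x=Ro.from_quat(s['tool_rot']).as_matrix()[:,0];print(s['tcp_pos'],np.degrees(np.arctan2(x[1],x[0])),s['force'],s['finger_gap'])
c=json.load(open('pics/w1.json'));print(c['fx'],np.round(c['R'],2).tolist(),-np.array(c['R']).T@c['t'])
E
```

```text
t: 1.1
tcp_pos: [0.3829, -0.2857, 0.2498]
tool_rot: [0.792, -0.61, -0.0, -0.0]
force: [0.5, -0.6, -0.5]
finger_gap: 0.997
t: 2.1
tcp_pos: [0.5028, -0.0058, 0.2497]
tool_rot: [0.736, -0.677, -0.0, 0.0]
force: [0.2, -0.8, -0.1]
finger_gap: 0.998
t: 3.1
tcp_pos: [0.5027, -0.0071, 0.25]
tool_rot: [0.736, -0.677, -0.0, -0.0]
force: [0.6, -0.2, 0.3]
finger_gap: 1.002
[ 0.50271952 -0.00705104  0.25000882] -85.14310846652735 [-0.48820295  0.08755316  0.07627708] 1.0002129943090927
352.8105616801017 [[0.08, -1.0, -0.0], [-0.95, -0.08, 0.29], [-0.29, -0.02, -0.96]] [ 5.76846161e-01 -4.34438610e-04  3.74178323e-01]
```

View pics/w1.png

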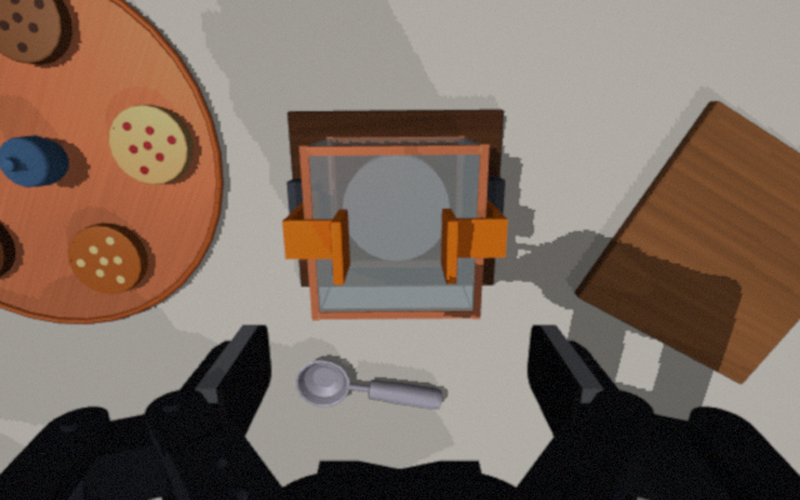

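Run:
```python
from h import *
W=lambda u,v,z:px('w1',(u+.5)/1.25-.5,(v+.5)/1.25-.5,z)
for n,l,z in[('slab',[(288,111),(503,110)],.01),('cover',[(300,146),(489,145),(481,318),(313,319)],.114),('plate',[(397,155),(397,260),(344,208),(449,208)],.036),('padtop',[(346,210),(444,210),(447,281),(341,281)],.148)]:
    P=np.array([W(u,v,z) for u,v in l]);d=P[1]-P[0];print(n,P.round(4)[:,:2].tolist(),P.mean(0).round(4),np.linalg.norm(d).round(4),np.degrees(np.arctan2(d[1],d[0])).round(1))
print([np.multiply(proj('w1',[.503,-.007,z]),1.25).round() for z in(.114,.148)])
for n,u,v in[('b4',149,144),('b3',106,258)]: print(n,W(u,v,.019).round(4))
```

```text
slab [[0.571, 0.0872], [0.586, -0.0817]] [0.5785 0.0027 0.01  ] 0.1695 -84.9
cover [[0.5539, 0.055], [0.5637, -0.0534], [0.4547, -0.064], [0.4447, 0.0445]] [ 0.5043 -0.0044  0.114 ] 0.1089 -84.9
plate [[0.5466, -0.0013], [0.4634, -0.0082], [0.5026, 0.0366], [0.5095, -0.0451]] [ 0.5055 -0.0045  0.036 ] 0.0834 -175.2
padtop [[0.5262, 0.0232], [0.5305, -0.0278], [0.4912, -0.034], [0.4863, 0.024]] [ 0.5086 -0.0037  0.148 ] 0.0512 -85.1
[array([400., 239.]), array([400., 257.])]
b4 [0.537  0.1936 0.019 ]
b3 [0.4386 0.2376 0.019 ]
```

```bash
python3 -m jog '[[[1.3,1.5,-15,0],[0,0,-15,0],[0,0,-15,0],[0,0,-15,0],[0,0,-15,0],[0,0,-15,0],[0,0,-10,0],[0,0,-8,0]]]'
python3 -m jog '[[[0,0,0,0],[0,0,0,0],[0,0,0,0],[0,0,0,0],[0,0,0,0],[0,0,0,0],[0,0,0,0],[0,0,0,0]]]' 0 30
python3 -m jog '[[[0,0,0,0],[0,0,0,0],[0,0,0,0],[0,0,0,0],[0,0,0,0],[0,0,0,0],[0,0,0,0],[0,0,0,0]]]'
python3 - <<'E'
from h import *
snap('wrist','w2',(120,60,520,400),2)
E
```

```text
t: 4.15
tcp_pos: [0.504, -0.0055, 0.1412]
tool_rot: [0.736, -0.677, -0.0, 0.0]
force: [-0.6, -0.2, -0.2]
finger_gap: 1.0
t: 5.15
tcp_pos: [0.5045, -0.0051, 0.1432]
tool_rot: [0.736, -0.677, 0.001, -0.001]
force: [-1.7, 2.2, 6.1]
finger_gap: 0.577
t: 6.15
tcp_pos: [0.5045, -0.005, 0.1432]
tool_rot: [0.736, -0.677, 0.001, -0.001]
force: [-1.4, 2.7, 5.2]
finger_gap: 0.573
```

View pics/w2.png

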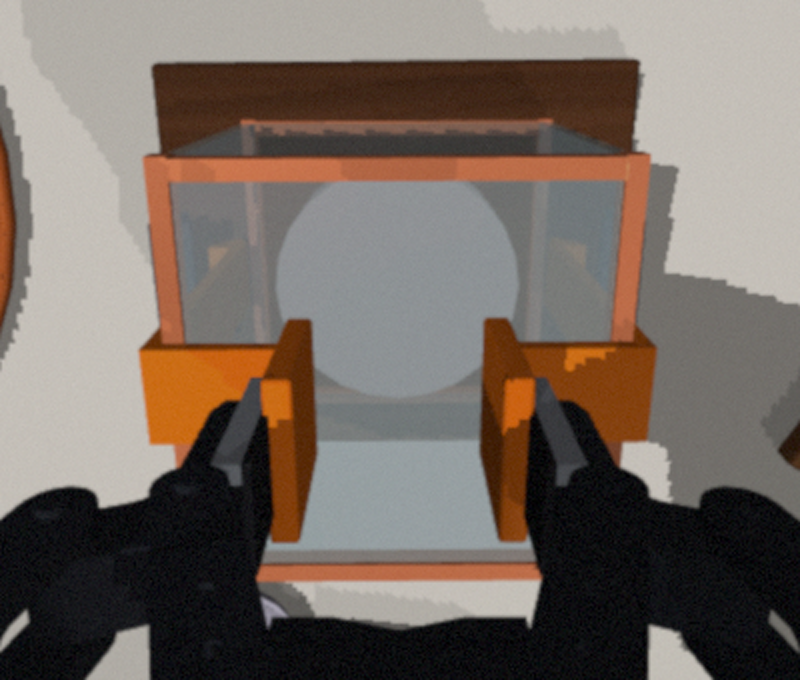

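The wrist view shows both paddles pressed in between the pads (inner faces at x≈310 and 485), with the cover square to the slab. Lifting.

```bash
python3 -m jog '[[[0,0,5,0],[0,0,8,0],[0,0,12,0],[0,0,15,0],[0,0,15,0],[0,0,15,0],[0,0,15,0],[0,0,10,0]]]'
python3 -m jog '[[[0,0,0,0],[0,0,0,0],[0,0,0,0],[-2,-25,0,0],[-2,-25,0,0],[-2,-25,0,0],[-2,-25,0,0],[-2,-25,0,0]]]'
python3 -m jog '[[[-2,-25,0,0],[-2,-25,0,0],[-2,-25,0,0],[-2,-25,0,0],[-2,-25,0,0],[-2,-25,0,0],[-2,-16,0,0],[0,0,0,0]]]'
python3 - <<'E'
from h import *
snap('top','top2',scale=1.25)
E
```

```text
t: 7.2
tcp_pos: [0.5042, -0.0057, 0.2382]
tool_rot: [0.736, -0.677, 0.001, -0.0]
force: [1.4, 0.5, -2.3]
finger_gap: 0.572
t: 8.2
tcp_pos: [0.4937, -0.1313, 0.2364]
tool_rot: [0.736, -0.677, -0.001, 0.0]
force: [0.4, 0.0, -2.7]
finger_gap: 0.572
t: 9.2
tcp_pos: [0.4799, -0.2977, 0.2368]
tool_rot: [0.736, -0.677, -0.0, -0.0]
force: [0.0, 1.3, -2.5]
finger_gap: 0.57
```

View pics/top2.png

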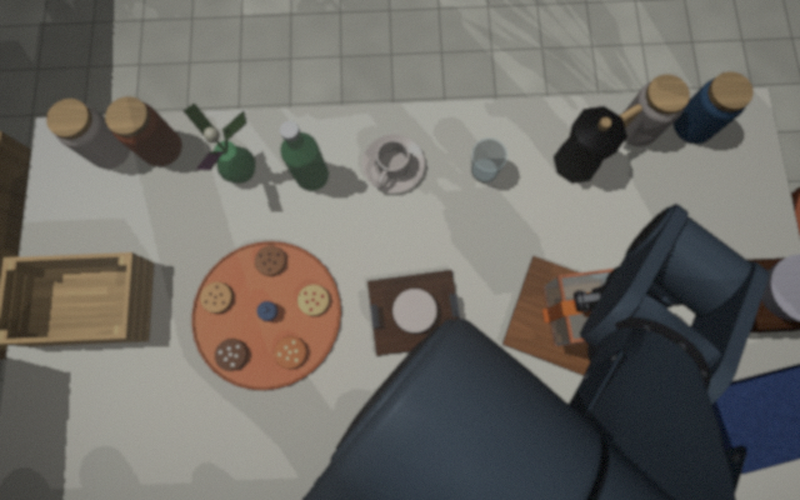

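Cover held over the board (weight about 2.5 N); the biscuits are unmoved. Lowering.

```bash
python3 -m jog '[[[0,0,-14,0],[0,0,-15,0],[0,0,-15,0],[0,0,-15,0],[0,0,-13,0],[0,0,-10,0],[0,0,-6,0],[0,0,-3,0]]]'
python3 -m jog '[[[0,0,-1,0],[0,0,-1,0],[0,0,-1,0],[0,0,-1,0],[0,0,0,0],[0,0,0,0],[0,0,0,0],[0,0,0,0]]]'
```

```text
t: 10.25
tcp_pos: [0.4801, -0.2967, 0.1458]
tool_rot: [0.736, -0.677, 0.0, -0.0]
force: [-0.2, 0.3, -2.9]
finger_gap: 0.572
t: 11.25
tcp_pos: [0.4801, -0.2964, 0.1451]
tool_rot: [0.737, -0.676, 0.001, 0.0]
force: [-4.1, 5.7, 14.7]
finger_gap: 0.566
```

```bash
python3 -m jog '[[[0,0,1,0],[0,0,1,0],[0,0,0,0],[0,0,0,0],[0,0,0,0],[0,0,0,0],[0,0,0,0],[0,0,0,0]]]' 100
python3 -m jog '[[[0,0,0,0],[0,0,8,0],[0,0,15,0],[0,0,20,0],[0,0,20,0],[0,0,20,0],[0,0,22,0],[0,0,0,0]]]'
python3 - <<'E'
from h import *
snap('wrist','w3',scale=1.25)
E
```

```text
t: 12.25
tcp_pos: [0.48, -0.2966, 0.144]
tool_rot: [0.736, -0.677, -0.0, -0.0]
force: [0.2, -0.2, 0.2]
finger_gap: 1.001
t: 13.25
tcp_pos: [0.4811, -0.2975, 0.2518]
tool_rot: [0.736, -0.676, 0.003, 0.0]
force: [-0.1, 0.3, -0.5]
finger_gap: 1.004
```

View pics/w3.png

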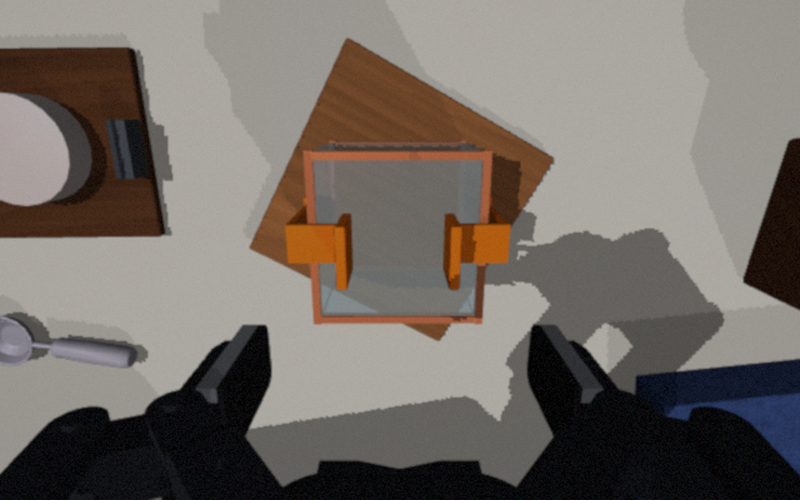

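Cover stands on the board (rim 305–490, 152–322), let go. Next, the plate centre and a biscuit-drift check by template.

```bash
cat >> h.py <<'E'
BIS=dict(b5=(359,119),b1=(142,266),b4=(532,274),b2=(204,494),b3=(440,486))
def drift(name):
    "shift of each biscuit (mm, world) against top0 by template matching"
    a=cv2.imread('pics/top0_raw.png');b=cv2.imread(f'pics/{name}_raw.png')
    for n,(u,v) in BIS.items():
        u=int(145+u/5);v=int(185+v/5);r=11;m=22
        R=cv2.matchTemplate(b[v-r-m:v+r+m+1,u-r-m:u+r+m+1],a[v-r:v+r+1,u-r:u+r+1],cv2.TM_CCOEFF_NORMED)
        _,s,_,p=cv2.minMaxLoc(R);d=px(name,u+p[0]-m,v+p[1]-m,.019)-px(name,u,v,.019)
        print(n,'score',round(s,2),'shift mm',(d[:2]*1e3).round(1))
E
python3 - <<'E'
from h import *
drift('top2')
im=cv2.imread('pics/top2_raw.png').astype(int)[220:275,300:365]
m=((im.min(2)>125)&(im.max(2)-im.min(2)<45)).astype(np.uint8)
n,l,st,ce=cv2.connectedComponentsWithStats(m)
for i in range(1,n):
    if st[i,4]>300: print(st[i],px('top2',ce[i][0]+300,ce[i][1]+220,.036).round(4))
print(manip.sense()['tcp_pos'])
E
```

```text
b5 score 0.97 shift mm [0. 0.]
b1 score 0.99 shift mm [0. 0.]
b4 score 0.97 shift mm [0. 0.]
b2 score 0.99 shift mm [0. 0.]
b3 score 0.98 shift mm [0. 0.]
[ 15  12  33  33 885] [ 0.5038 -0.005   0.036 ]
[ 0.48037963 -0.29686716  0.25035652]
```

```bash
python3 -m jog '[[[4,35,0,0],[4,35,0,0],[4,35,0,0],[4,35,0,0],[4,35,0,0],[4,35,0,0],[4,35,0,0],[4,35,-10,0]]]'
python3 -m jog '[[[4,35,-20,0],[4,35,-20,0],[4,35,-20,0],[4,35,-20,0],[4,35,-20,0],[4,35,-10,0],[0,0,0,0],[0,0,0,0]]]'
python3 - <<'E'
from h import *
snap('wrist','w4',scale=1.25); print(manip.sense()['tcp_pos'])
E
```

```text
t: 14.3
tcp_pos: [0.512, -0.0154, 0.2387]
tool_rot: [0.736, -0.677, 0.0, -0.0]
force: [0.0, 0.1, -0.9]
finger_gap: 1.007
t: 15.3
tcp_pos: [0.5355, 0.193, 0.1285]
tool_rot: [0.737, -0.676, -0.0, 0.001]
force: [0.1, -0.2, -0.3]
finger_gap: 0.999
[0.53572811 0.19260972 0.12887407]
```

View pics/w4.png

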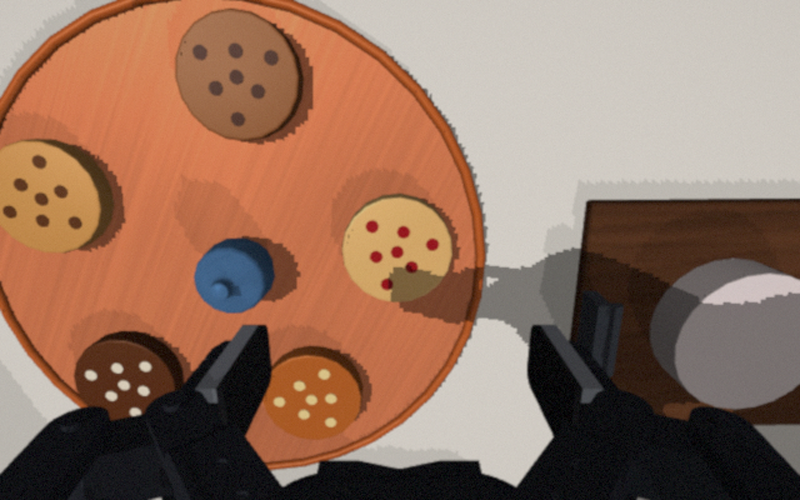

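Run:
```python
from h import *
W=lambda u,v,z:px('w4',(u+.5)/1.25-.5,(v+.5)/1.25-.5,z)
print('d', np.linalg.norm(W(343,248,.019)-W(452,250,.019)))
for n,u,v in[('b4',397,248),('b5',237,74),('b1',45,195),('b3',313,393)]: print(n,W(u,v,.019).round(4))
```

```text
d 0.0604510665620258
b4 [0.538  0.1948 0.019 ]
b5 [0.621  0.2811 0.019 ]
b1 [0.5516 0.3847 0.019 ]
b3 [0.4404 0.2385 0.019 ]
```

```bash
python3 -m jog '[[[1.3,1,-15,0],[0,0,-18,0],[0,0,-18,0],[0,0,-16,0],[0,0,-14,0],[0,0,-10,0],[0,0,-5,0],[0,0,-3,0]]]'
python3 -m jog '[[[0,0,0,0],[0,0,0,0],[0,0,0,0],[0,0,0,0],[0,0,0,0],[0,0,0,0],[0,0,0,0],[0,0,0,0]]]' 0 25
python3 - <<'E'
from h import *
snap('wrist','w5',(120,60,520,400),1.6); print(manip.sense()['tcp_pos'])
E
```

```text
t: 16.35
tcp_pos: [0.5375, 0.1945, 0.0299]
tool_rot: [0.736, -0.676, 0.0, -0.0]
force: [0.1, -0.8, -0.8]
finger_gap: 0.998
t: 17.35
tcp_pos: [0.5376, 0.1945, 0.0309]
tool_rot: [0.736, -0.676, 0.0, -0.0]
force: [-0.6, -0.2, 6.2]
finger_gap: 0.698
[0.53758851 0.19447391 0.03085854]
```

View pics/w5.png

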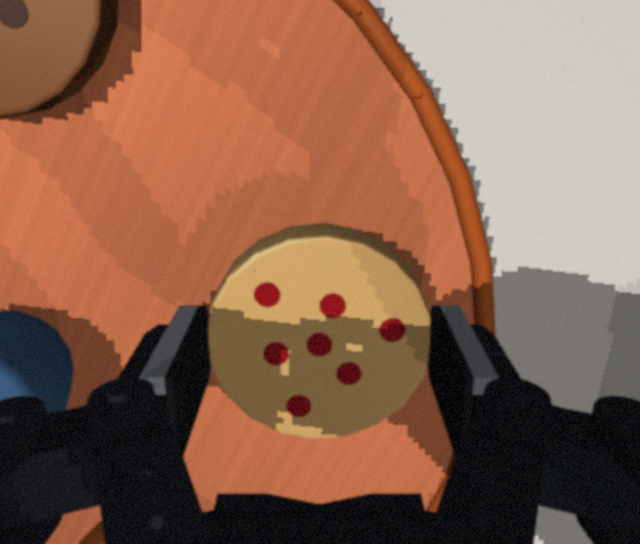

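Run:
```python
from h import *
f=lambda u,v:px('w5',120+(u+.5)/1.6-.5,60+(v+.5)/1.6-.5,.019).round(4)
print(f(320,332),f(209,330),f(430,330),f(320,237),f(318,437))
print('tcp proj',(np.array(proj('w5',[.5376,.1945,.031]))-[120,60])*1.6,(np.array(proj('w5',[.5376,.1945,.019]))-[120,60])*1.6)
```

```text
[0.5394 0.1947 0.019 ] [0.5375 0.2244 0.019 ] [0.5425 0.1655 0.019 ] [0.5662 0.197  0.019 ] [0.5062 0.1925 0.019 ]
tcp proj [320.11268159 361.4451399 ] [320.02346615 337.82990174]
```

Biscuit gripped and centred, and the wrist camera agrees with the TCP to about 1 mm. Placing on the plate at (0.505, -0.0045).

```bash
python3 -m jog '[[[0,0,10,0],[0,0,15,0],[0,0,20,0],[0,0,20,0],[0,0,15,0],[-5,-30,0,0],[-5,-30,0,0],[-5,-30,0,0]]]'
python3 -m jog '[[[-5,-30,0,0],[-5,-30,0,0],[-5,-30,0,0],[-2.6,-19,0,0],[0,0,0,0],[0,0,-20,0],[0,0,-18,0],[0,0,-6,0]]]'
python3 -m jog '[[[0,0,-2,0],[0,0,-2,0],[0,0,-1,0],[0,0,0,0],[0,0,0,0],[0,0,0,0],[0,0,0,0],[0,0,0,0]]]'
```

```text
t: 18.4
tcp_pos: [0.5222, 0.1037, 0.1107]
tool_rot: [0.737, -0.676, 0.0, -0.0]
force: [0.7, 1.0, -0.2]
finger_gap: 0.698
t: 19.4
tcp_pos: [0.5043, -0.0036, 0.0654]
tool_rot: [0.737, -0.676, -0.001, 0.0]
force: [-0.7, -0.1, -0.7]
finger_gap: 0.695
t: 20.4
tcp_pos: [0.5047, -0.0046, 0.061]
tool_rot: [0.736, -0.677, -0.0, -0.0]
force: [0.5, -0.4, -0.8]
finger_gap: 0.698
```

Just at contact; open, retreat, and look straight down on the plate.

```bash
python3 -m jog '[[[0,0,-0.5,0],[0,0,0,0],[0,0,0,0],[0,0,0,0],[0,0,0,0],[0,0,0,0],[0,0,0,0],[0,0,0,0]]]' 100
python3 -m jog '[[[0,0,10,0],[0,0,15,0],[0,0,20,0],[0,0,20,0],[0,0,20,0],[0,0,5,0],[0,0,0,0],[0,0,0,0]]]'
python3 - <<'E'
from h import *
snap('wrist','w6',scale=1.25); print(manip.sense()['tcp_pos'])
E
```

```text
t: 21.4
tcp_pos: [0.5047, -0.0046, 0.0605]
tool_rot: [0.736, -0.677, 0.0, -0.0]
force: [0.7, -0.8, -0.3]
finger_gap: 1.004
t: 22.4
tcp_pos: [0.5042, -0.0045, 0.15]
tool_rot: [0.736, -0.677, -0.001, 0.0]
force: [0.0, 0.0, -0.7]
finger_gap: 0.998
[ 0.50420054 -0.00447558  0.14988036]
```

View pics/w6.png

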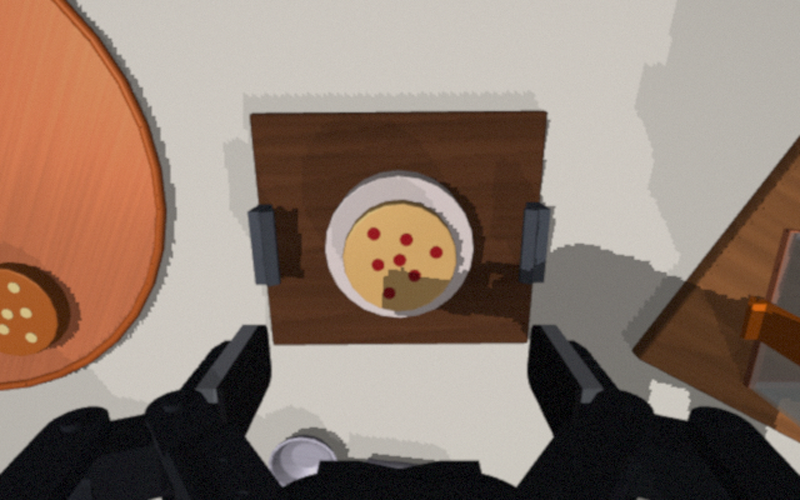

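Run:
```python
from h import *
W=lambda u,v,z:px('w6',(u+.5)/1.25-.5,(v+.5)/1.25-.5,z)
q=lambda l,r,t,b,z:(np.mean([W(l,(t+b)/2,z),W(r,(t+b)/2,z)],0).round(4),np.mean([W((l+r)/2,t,z),W((l+r)/2,b,z)],0).round(4))
print('plate',q(326,473,172,318,.036)); print('bisc',q(343,458,201,316,.049))
P=np.array([W(u,v,.01) for u,v in[(251,113),(547,111),(527,343),(274,344)]]);print(P.round(4),P.mean(0))
print('b3',W(14,309,.019))
snap('top','top3');drift('top3')
```

```text
plate (array([ 0.5073, -0.0039,  0.036 ]), array([ 0.5052, -0.0041,  0.036 ]))
bisc (array([ 0.5037, -0.0048,  0.049 ]), array([ 0.5024, -0.0049,  0.049 ]))
[[ 0.571   0.0868  0.01  ]
 [ 0.5864 -0.0819  0.01  ]
 [ 0.4385 -0.0956  0.01  ]
 [ 0.4233  0.0735  0.01  ]] [ 0.50479459 -0.00429312  0.01      ]
b3 [0.43946648 0.23507911 0.019     ]
b5 score 0.97 shift mm [0. 0.]
b1 score 0.99 shift mm [0. 0.]
b4 score 0.57 shift mm [-35.3 -21.9]
b2 score 0.99 shift mm [0. 0.]
b3 score 0.98 shift mm [0. 0.]
```

Biscuit 1 of 5 is flat, about 2.5 mm from the plate centre; nothing else has moved. Next is ginger b3 at (0.439, 0.238).

```bash
python3 -m jog '[[[-8.2,30.3,-5,0],[-8.2,30.3,-5,0],[-8.2,30.3,-5,0],[-8.2,30.3,-5,0],[-8.2,30.3,-5,0],[-8.2,30.3,-5,0],[-8.2,30.3,-5,0],[-8.2,30.3,-5,0]]]'
python3 -m jog '[[[0,0,0,0],[0,0,-15,0],[0,0,-20,0],[0,0,-20,0],[0,0,-13,0],[0,0,-8,0],[0,0,-4.5,0],[0,0,0,0]]]'
python3 -m jog '[[[0,0,0,0],[0,0,0,0],[0,0,0,0],[0,0,0,0],[0,0,0,0],[0,0,0,0],[0,0,0,0],[0,0,0,0]]]' 0 25
python3 - <<'E'
from h import *
snap('wrist','w7',(120,60,520,400),1.6); print(manip.sense()['tcp_pos'])
E
```

```text
t: 23.5
tcp_pos: [0.4386, 0.2387, 0.1097]
tool_rot: [0.736, -0.677, -0.0, 0.001]
force: [0.0, -0.1, -0.4]
finger_gap: 0.999
t: 24.5
tcp_pos: [0.4392, 0.2378, 0.03]
tool_rot: [0.736, -0.677, 0.0, -0.0]
force: [0.1, -0.2, 0.5]
finger_gap: 0.998
t: 25.5
tcp_pos: [0.4395, 0.238, 0.0311]
tool_rot: [0.737, -0.676, 0.0, -0.001]
force: [-0.7, 0.4, 6.0]
finger_gap: 0.692
[0.43944021 0.23801896 0.03106175]
```

View pics/w7.png

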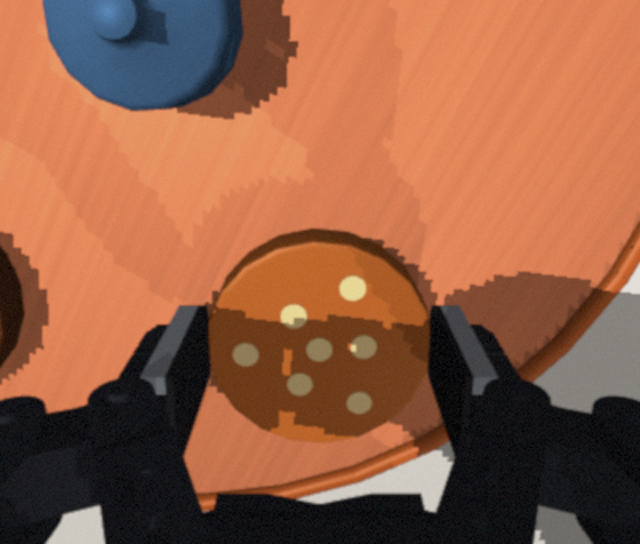

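```bash
python3 -m jog '[[[0,0,10,0],[0,0,20,0],[0,0,20,0],[0,0,20,0],[0,0,20,0],[8.5,-30,0,0],[8.5,-30,0,0],[8.5,-30,0,0]]]'
python3 -m jog '[[[8.5,-30,0,0],[8.5,-30,0,0],[8.5,-30,0,0],[8.5,-30,0,0],[8.7,-32.3,0,0],[0,0,0,0],[0,0,-20,0],[0,0,-16,0]]]'
python3 -m jog '[[[0,0,-5,0],[0,0,-3,0],[0,0,-1,0],[0,0,-1,0],[0,0,0,0],[0,0,0,0],[0,0,0,0],[0,0,0,0]]]'
```

```text
t: 26.55
tcp_pos: [0.4649, 0.1471, 0.1208]
tool_rot: [0.737, -0.676, 0.0, -0.0]
force: [0.1, 0.3, 0.0]
finger_gap: 0.693
t: 27.55
tcp_pos: [0.5067, -0.0036, 0.0841]
tool_rot: [0.737, -0.676, -0.0, -0.0]
force: [0.8, -0.6, 0.1]
finger_gap: 0.695
t: 28.55
tcp_pos: [0.5074, -0.0045, 0.0742]
tool_rot: [0.736, -0.677, 0.0, -0.0]
force: [-0.2, 0.2, 1.2]
finger_gap: 0.692
```

```bash
python3 -m jog '[[[0,0,0,0],[0,0,0,0],[0,0,0,0],[0,0,0,0],[0,0,0,0],[0,0,0,0],[0,0,0,0],[0,0,0,0]]]' 100
python3 -m jog '[[[0,0,10,0],[0,0,15,0],[0,0,20,0],[0,0,20,0],[0,0,11,0],[0,0,0,0],[0,0,0,0],[0,0,0,0]]]'
python3 - <<'E'
from h import *
W=lambda u,v,z:px('w4',(u+.5)/1.25-.5,(v+.5)/1.25-.5,z)
print('b2',W(125,379,.019)); snap('wrist','w8',(180,60,460,300),2.2); snap('top','top4');drift('top4')
print(manip.sense()['tcp_pos'])
E
```

```text
t: 29.55
tcp_pos: [0.5073, -0.0045, 0.074]
tool_rot: [0.736, -0.677, 0.0, -0.0]
force: [-0.8, -0.2, -0.8]
finger_gap: 0.997
t: 30.55
tcp_pos: [0.5068, -0.0044, 0.1493]
tool_rot: [0.736, -0.677, -0.001, 0.0]
force: [0.4, 0.6, -0.2]
finger_gap: 1.002
b2 [0.4406333  0.35308576 0.019     ]
b5 score 0.97 shift mm [0. 0.]
b1 score 0.99 shift mm [0. 0.]
b4 score 0.58 shift mm [-35.3 -21.9]
b2 score 0.99 shift mm [0. 0.]
b3 score 0.66 shift mm [-10.7 -28.8]
[ 0.50694243 -0.0044266   0.14937858]
```

View pics/w8.png

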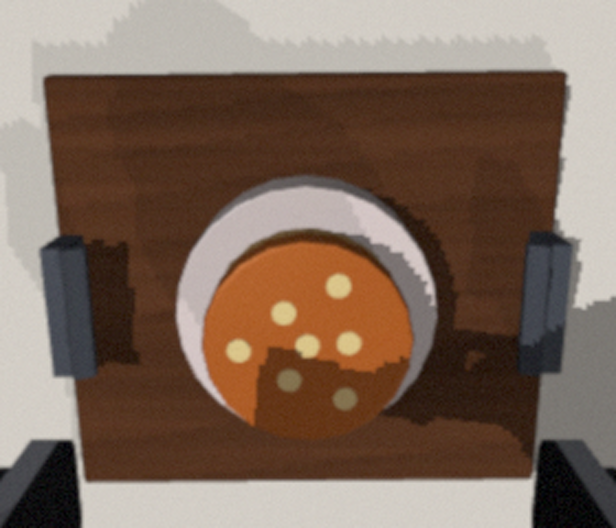

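Run:
```python
from h import *
W=lambda u,v,z:px('w8',180+(u+.5)/2.2-.5,60+(v+.5)/2.2-.5,z)
q=lambda l,r,t,b,z:(np.mean([W(l,(t+b)/2,z),W(r,(t+b)/2,z)],0).round(4),np.mean([W((l+r)/2,t,z),W((l+r)/2,b,z)],0).round(4))
print('plate',W(306,314,.036));print('b3',q(203,412,241,438,.062))
```

```text
plate [ 0.5052499  -0.00376725  0.036     ]
b3 (array([ 0.5059, -0.0042,  0.062 ]), array([ 0.5047, -0.0043,  0.062 ]))
```

```bash
python3 -m jog '[[[-6.9,35.6,0,0],[-6.9,35.6,0,0],[-6.9,35.6,0,0],[-6.9,35.6,0,0],[-6.9,35.6,0,0],[-6.9,35.6,0,0],[-6.9,35.6,0,0],[-6.9,35.6,0,0]]]'
python3 -m jog '[[[-6.9,35.6,-15,0],[-6.9,36.1,-15,0],[0,0,-20,0],[0,0,-20,0],[0,0,-20,0],[0,0,-15,0],[0,0,-10,0],[0,0,-5,0]]]'
python3 -m jog '[[[0,0,0,0],[0,0,0,0],[0,0,0,0],[0,0,0,0],[0,0,0,0],[0,0,0,0],[0,0,0,0],[0,0,0,0]]]' 0 25
python3 -m jog '[[[0,0,0,0],[0,0,10,0],[0,0,20,0],[0,0,20,0],[0,0,20,0],[0,0,20,0],[0,0,10,0],[0,0,0,0]]]'
python3 - <<'E'
from h import *
im,_=snap('wrist','w9')
# measure dark biscuit relative to the grip: rows of edge along centre column
print(manip.sense()['tcp_pos'],proj('w9',manip.sense()['tcp_pos']))
print([(r,im[r,316:324].mean(0).astype(int).tolist()) for r in range(170,350,6)])
E
```

```text
t: 31.65
tcp_pos: [0.4516, 0.2814, 0.1496]
tool_rot: [0.736, -0.677, -0.0, 0.0]
force: [0.9, -0.2, -0.8]
finger_gap: 1.001
t: 32.65
tcp_pos: [0.4383, 0.3519, 0.0295]
tool_rot: [0.736, -0.677, -0.0, 0.0]
force: [0.4, -0.7, 0.6]
finger_gap: 1.001
t: 33.65
tcp_pos: [0.4386, 0.3522, 0.0309]
tool_rot: [0.736, -0.677, 0.0, -0.001]
force: [-0.1, -0.6, 6.1]
finger_gap: 0.696
t: 34.65
tcp_pos: [0.4387, 0.3522, 0.1307]
tool_rot: [0.736, -0.677, 0.0, -0.001]
force: [-0.1, 0.2, -1.0]
finger_gap: 0.698
[0.43824255 0.35198556 0.13000874] (np.float64(320.68750339019044), np.float64(285.8387031523446))
[(170, [214, 124, 82]), (176, [212, 123, 81]), (182, [211, 122, 82]), (188, [209, 121, 80]), (194, [208, 120, 80]), (200, [75, 42, 27]), (206, [47, 23, 12]), (212, [95, 52, 31]), (218, [95, 52, 27]), (224, [95, 52, 29]), (230, [96, 54, 31]), (236, [96, 53, 29]), (242, [109, 76, 55]), (248, [209, 198, 177]), (254, [190, 174, 153]), (260, [67, 37, 21]), (266, [57, 34, 22]), (272, [136, 127, 114]), (278, [136, 127, 115]), (284, [54, 28, 16]), (290, [55, 30, 18]), (296, [55, 28, 17]), (302, [55, 29, 18]), (308, [63, 41, 31]), (314, [102, 87, 75]), (320, [66, 44, 31]), (326, [55, 30, 15]), (332, [107, 77, 62]), (338, [201, 196, 189]), (344, [201, 197, 189])]
```

```bash
python3 -m jog '[[[6.8,-35.6,0,0],[6.8,-35.6,0,0],[6.8,-35.6,0,0],[6.8,-35.6,0,0],[6.8,-35.6,0,0],[6.8,-35.6,0,0],[6.8,-35.6,0,0],[6.8,-35.6,0,0]]]'
python3 -m jog '[[[6.8,-35.6,0,0],[6.8,-36.1,0,0],[0,0,0,0],[0,0,-15,0],[0,0,-15,0],[0,0,-8,0],[0,0,-3,0],[0,0,-1.5,0]]]'
python3 -m jog '[[[0,0,-0.5,0],[0,0,-0.5,0],[0,0,0,0],[0,0,0,0],[0,0,0,0],[0,0,0,0],[0,0,0,0],[0,0,0,0]]]'
python3 -m jog '[[[0,0,0,0],[0,0,0,0],[0,0,0,0],[0,0,0,0],[0,0,0,0],[0,0,0,0],[0,0,0,0],[0,0,0,0]]]' 100
python3 -m jog '[[[0,0,10,0],[0,0,15,0],[0,0,20,0],[0,0,18.5,0],[0,0,0,0],[0,0,0,0],[0,0,0,0],[0,0,0,0]]]'
python3 - <<'E'
from h import *
snap('top','top5');drift('top5')
print(manip.sense()['tcp_pos'])
E
```

```text
t: 35.7
tcp_pos: [0.4923, 0.0661, 0.1291]
tool_rot: [0.736, -0.677, -0.001, 0.001]
force: [0.3, 0.8, -0.2]
finger_gap: 0.695
t: 36.7
tcp_pos: [0.5063, -0.0042, 0.0873]
tool_rot: [0.737, -0.676, -0.0, 0.0]
force: [0.3, 0.6, -1.2]
finger_gap: 0.694
t: 37.7
tcp_pos: [0.5066, -0.0045, 0.0869]
tool_rot: [0.736, -0.677, 0.0, -0.0]
force: [-0.2, 0.1, 4.8]
finger_gap: 0.696
t: 38.7
tcp_pos: [0.5063, -0.0045, 0.0865]
tool_rot: [0.736, -0.677, 0.0, -0.0]
force: [-0.0, 0.2, 0.0]
finger_gap: 0.999
t: 39.7
tcp_pos: [0.5059, -0.0044, 0.1494]
tool_rot: [0.736, -0.677, -0.001, 0.0]
force: [0.7, 0.5, -0.1]
finger_gap: 0.998
b5 score 0.97 shift mm [0. 0.]
b1 score 0.99 shift mm [0. 0.]
b4 score 0.58 shift mm [-35.3 -21.9]
b2 score 0.31 shift mm [-22.8 -38.9]
b3 score 0.66 shift mm [-10.8 -31.2]
[ 0.50599738 -0.00442232  0.1494585 ]
```

```bash
python3 -m jog '[[[14,35.6,0,0],[14,35.6,0,0],[14,35.6,0,0],[14,35.6,0,0],[14,35.6,0,0],[14,35.6,0,0],[14,35.6,0,0],[14.5,35.6,0,0]]]'
python3 -m jog '[[[0,0,0,0],[0,0,-30,0],[0,0,-20,0],[0,0,-20,0],[0,0,-20,0],[0,0,-15,0],[0,0,-10,0],[0,0,-5,0]]]'
python3 -m jog '[[[0,0,0,0],[0,0,0,0],[0,0,0,0],[0,0,0,0],[0,0,0,0],[0,0,0,0],[0,0,0,0],[0,0,0,0]]]' 0 25
python3 -m jog '[[[0,0,0,0],[0,0,10,0],[0,0,20,0],[0,0,20,0],[0,0,20,0],[0,0,20,0],[0,0,20,0],[0,0,0,0]]]'
python3 - <<'E'
from h import *
im,_=snap('wrist','w10')
print(manip.sense()['tcp_pos'])
print([(r,im[r,316:324].mean(0).astype(int).tolist()) for r in list(range(192,224,3))+list(range(315,350,3))])
E
```

```text
t: 40.75
tcp_pos: [0.6189, 0.2814, 0.1493]
tool_rot: [0.736, -0.676, -0.0, 0.001]
force: [1.0, -0.7, -0.6]
finger_gap: 0.997
t: 41.75
tcp_pos: [0.6188, 0.2803, 0.0294]
tool_rot: [0.736, -0.677, -0.0, 0.0]
force: [-1.4, -0.1, -0.0]
finger_gap: 1.001
t: 42.75
tcp_pos: [0.6194, 0.2805, 0.0309]
tool_rot: [0.736, -0.677, 0.0, -0.001]
force: [-0.8, 0.2, 5.5]
finger_gap: 0.7
t: 43.75
tcp_pos: [0.6202, 0.2807, 0.1426]
tool_rot: [0.736, -0.677, 0.001, -0.002]
force: [1.1, 0.8, -0.3]
finger_gap: 0.697
[0.61929837 0.28046992 0.14114605]
[(192, [186, 107, 71]), (195, [63, 36, 18]), (198, [50, 30, 15]), (201, [62, 36, 18]), (204, [122, 76, 44]), (207, [116, 69, 37]), (210, [115, 68, 36]), (213, [115, 68, 37]), (216, [115, 68, 37]), (219, [114, 67, 35]), (222, [114, 67, 36]), (315, [34, 18, 9]), (318, [65, 38, 21]), (321, [64, 37, 20]), (324, [64, 36, 16]), (327, [65, 37, 20]), (330, [59, 84, 113]), (333, [56, 86, 118]), (336, [54, 84, 115]), (339, [54, 82, 114]), (342, [56, 84, 116]), (345, [95, 90, 103]), (348, [171, 101, 71])]
```

```bash
python3 -m jog '[[[-14.3,-35.6,0,0],[-14.3,-35.6,0,0],[-14.3,-35.6,0,0],[-14.3,-35.6,0,0],[-14.3,-35.6,0,0],[-14.3,-35.6,0,0],[-14.3,-35.6,0,0],[-14.4,-35.6,0,0]]]'
python3 -m jog '[[[0,0,0,0],[0,0,0,0],[0,0,-15,0],[0,0,-12,0],[0,0,-8,0],[0,0,-3,0],[0,0,-1,0],[0,0,-0.5,0]]]'
python3 -m jog '[[[0,0,-0.5,0],[0,0,-0.5,0],[0,0,0,0],[0,0,0,0],[0,0,0,0],[0,0,0,0],[0,0,0,0],[0,0,0,0]]]'
python3 -m jog '[[[0,0,0,0],[0,0,0,0],[0,0,0,0],[0,0,0,0],[0,0,0,0],[0,0,0,0],[0,0,0,0],[0,0,0,0]]]' 100
python3 -m jog '[[[0,0,10,0],[0,0,15,0],[0,0,20,0],[0,0,5.5,0],[0,0,0,0],[0,0,0,0],[0,0,0,0],[0,0,0,0]]]'
python3 - <<'E'
from h import *
snap('top','top6');drift('top6')
snap('wrist','w11',(180,60,460,300),2.2)
print(manip.sense()['tcp_pos'])
E
```

```text
t: 44.8
tcp_pos: [0.5032, -0.0055, 0.1392]
tool_rot: [0.736, -0.676, -0.001, 0.0]
force: [0.4, -0.5, -0.6]
finger_gap: 0.695
t: 45.8
tcp_pos: [0.5046, -0.0045, 0.1007]
tool_rot: [0.736, -0.677, 0.0, -0.0]
force: [0.4, -0.3, -0.7]
finger_gap: 0.694
t: 46.8
tcp_pos: [0.5045, -0.0045, 0.0999]
tool_rot: [0.736, -0.677, 0.0, -0.0]
force: [-1.0, -0.4, 5.0]
finger_gap: 0.698
t: 47.8
tcp_pos: [0.5043, -0.0045, 0.0995]
tool_rot: [0.736, -0.677, 0.0, -0.0]
force: [-0.1, -0.5, -0.4]
finger_gap: 1.001
t: 48.8
tcp_pos: [0.5041, -0.0045, 0.1495]
tool_rot: [0.736, -0.677, -0.0, 0.0]
force: [-0.7, -0.9, -1.4]
finger_gap: 0.998
b5 score 0.31 shift mm [56.8 56.4]
b1 score 0.99 shift mm [0. 0.]
b4 score 0.57 shift mm [-35.3 -21.9]
b2 score 0.33 shift mm [-22.8 -38.9]
b3 score 0.65 shift mm [-10.8 -31.2]
[ 0.50420404 -0.00443431  0.14971586]
```

View pics/w11.png

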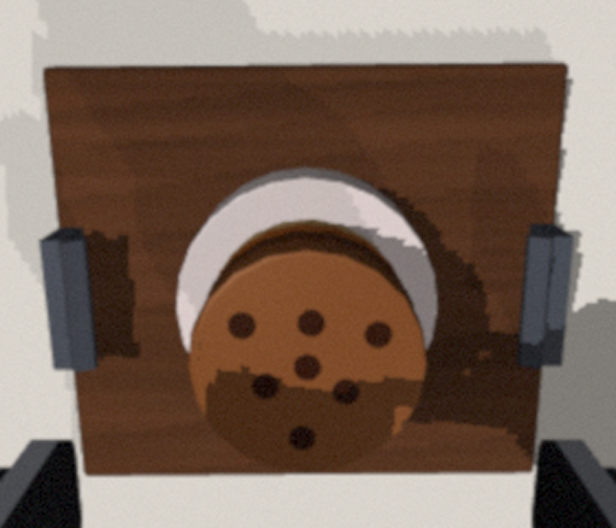

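```bash
python3 - <<'E'
from h import *
W=lambda u,v,z:px('w11',180+(u+.5)/2.2-.5,60+(v+.5)/2.2-.5,z)
q=lambda l,r,t,b,z:(np.mean([W(l,(t+b)/2,z),W(r,(t+b)/2,z)],0).round(4),np.mean([W((l+r)/2,t,z),W((l+r)/2,b,z)],0).round(4))
print('b5',q(190,427,250,470,.088))
E
python3 -m jog '[[[4.1,35.3,0,0],[4.1,35.3,0,0],[4.1,35.3,0,0],[4.1,35.3,0,0],[4.1,35.3,0,0],[4.1,35.3,0,0],[4.1,35.3,0,0],[4.1,35.3,0,0]]]'
python3 -m jog '[[[4.1,35.3,0,0],[4.1,35.3,0,0],[4.2,35.5,0,0],[0,0,-15,0],[0,0,-20,0],[0,0,-20,0],[0,0,-20,0],[0,0,-20,0]]]'
python3 -m jog '[[[0,0,-15,0],[0,0,-6,0],[0,0,-4,0],[0,0,0,0],[0,0,0,0],[0,0,0,0],[0,0,0,0],[0,0,0,0]]]'
python3 -m jog '[[[0,0,0,0],[0,0,0,0],[0,0,0,0],[0,0,0,0],[0,0,0,0],[0,0,0,0],[0,0,0,0],[0,0,0,0]]]' 0 25
python3 -m jog '[[[0,0,0,0],[0,0,10,0],[0,0,20,0],[0,0,20,0],[0,0,25,0],[0,0,25,0],[0,0,20,0],[0,0,0,0]]]'
python3 - <<'E'
from h import *
im,_=snap('wrist','w12')
print(manip.sense()['tcp_pos'])
print([(r,im[r,316:324].mean(0).astype(int).tolist()) for r in list(range(192,224,3))+list(range(315,350,3))])
E
```

```text
b5 (array([ 0.5069, -0.0042,  0.088 ]), array([ 0.5055, -0.0043,  0.088 ]))
t: 49.9
tcp_pos: [0.5371, 0.2791, 0.1497]
tool_rot: [0.736, -0.676, -0.0, 0.0]
force: [0.9, 0.1, 0.4]
finger_gap: 1.0
t: 50.9
tcp_pos: [0.5494, 0.3833, 0.0533]
tool_rot: [0.736, -0.677, -0.0, 0.0]
force: [-0.3, -0.1, 0.1]
finger_gap: 0.997
t: 51.9
tcp_pos: [0.5496, 0.3841, 0.0302]
tool_rot: [0.736, -0.677, 0.0, -0.0]
force: [-0.4, 0.3, -0.4]
finger_gap: 1.001
t: 52.9
tcp_pos: [0.5496, 0.3841, 0.0306]
tool_rot: [0.736, -0.677, 0.0, -0.0]
force: [-1.2, -0.2, 5.0]
finger_gap: 0.697
t: 53.9
tcp_pos: [0.5508, 0.3847, 0.1528]
tool_rot: [0.736, -0.676, 0.001, -0.002]
force: [0.0, 0.2, -0.0]
finger_gap: 0.695
[0.549877   0.38419931 0.15116077]
[(192, [216, 124, 84]), (195, [195, 114, 76]), (198, [90, 64, 33]), (201, [96, 67, 35]), (204, [162, 117, 67]), (207, [209, 150, 84]), (210, [208, 149, 81]), (213, [206, 148, 80]), (216, [206, 148, 81]), (219, [207, 148, 81]), (222, [198, 140, 76]), (315, [120, 85, 46]), (318, [120, 85, 46]), (321, [118, 84, 44]), (324, [121, 86, 47]), (327, [121, 85, 46]), (330, [199, 131, 76]), (333, [211, 122, 81]), (336, [212, 122, 82]), (339, [213, 123, 83]), (342, [211, 122, 82]), (345, [203, 117, 77]), (348, [164, 90, 54])]
```

```bash
python3 -m jog '[[[-4,-35.3,0,0],[-4,-35.3,0,0],[-4,-35.3,0,0],[-4,-35.3,0,0],[-4,-35.3,0,0],[-4,-35.3,0,0],[-4,-35.3,0,0],[-4,-35.3,0,0]]]'
python3 -m jog '[[[-4,-35.3,0,0],[-4,-35.3,0,0],[-4.2,-35.6,0,0],[0,0,0,0],[0,0,0,0],[0,0,-12,0],[0,0,-12,0],[0,0,-8,0]]]'
python3 -m jog '[[[0,0,-3,0],[0,0,-1,0],[0,0,-0.5,0],[0,0,-0.5,0],[0,0,-0.5,0],[0,0,0,0],[0,0,0,0],[0,0,0,0]]]'
python3 -m jog '[[[0,0,0,0],[0,0,0,0],[0,0,0,0],[0,0,0,0],[0,0,0,0],[0,0,0,0],[0,0,0,0],[0,0,0,0]]]' 100
python3 -m jog '[[[0,0,10,0],[0,0,15,0],[0,0,25,0],[0,0,25,0],[0,0,25,0],[0,0,7.5,0],[0,0,0,0],[0,0,0,0]]]'
python3 - <<'E'
from h import *
snap('wrist','w13',(120,20,520,300),2)
print(manip.sense()['tcp_pos'])
E
```

```text
t: 54.95
tcp_pos: [0.5165, 0.1005, 0.1489]
tool_rot: [0.736, -0.677, -0.001, 0.001]
force: [0.3, -0.3, -0.8]
finger_gap: 0.697
t: 55.95
tcp_pos: [0.5047, -0.0038, 0.1167]
tool_rot: [0.737, -0.676, -0.001, 0.0]
force: [-0.3, -0.1, 0.0]
finger_gap: 0.702
t: 56.95
tcp_pos: [0.5054, -0.0046, 0.1126]
tool_rot: [0.736, -0.677, 0.0, -0.0]
force: [0.2, -0.3, 0.8]
finger_gap: 0.697
t: 57.95
tcp_pos: [0.5053, -0.0046, 0.1125]
tool_rot: [0.736, -0.677, 0.0, -0.0]
force: [0.3, -0.1, -0.1]
finger_gap: 1.003
t: 58.95
tcp_pos: [0.5047, -0.0044, 0.2193]
tool_rot: [0.736, -0.677, -0.001, 0.0]
force: [0.3, 0.4, -0.7]
finger_gap: 1.0
[ 0.50463803 -0.0044383   0.21911992]
```

View pics/w13.png

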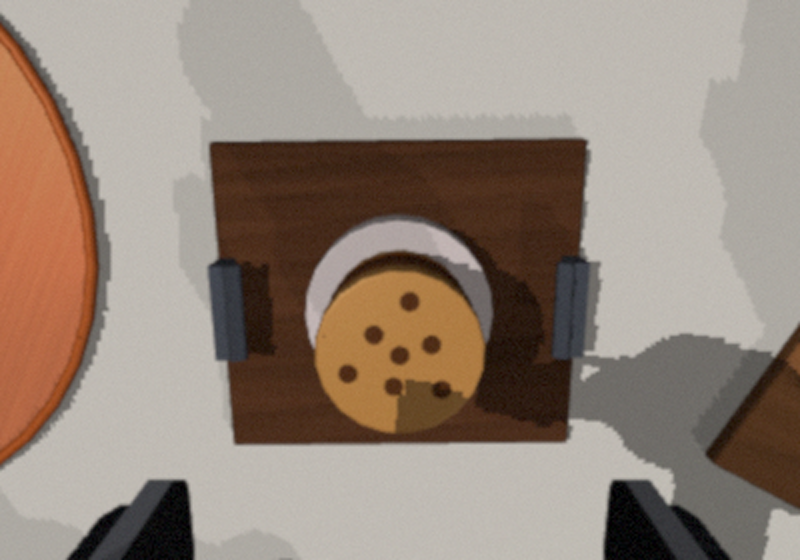

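All five are stacked flat and centred (top face centre ≈ (400,351)). Back over the cover at the pose used earlier, to check numerically that it has not been knocked.

```bash
python3 -m jog '[[[0,0,15,0],[0,0,15,0],[-2.8,-32.4,0,0],[-2.8,-32.4,0,0],[-2.8,-32.4,0,0],[-2.8,-32.4,0,0],[-2.8,-32.4,0,0],[-2.8,-32.4,0,0]]]'
python3 -m jog '[[[-2.8,-32.4,0,0],[-2.8,-32.4,0,0],[-3,-32.8,0,0],[0,0,0,0],[0,0,0,0],[0,0,0,0],[0,0,0,0],[0,0,0,0]]]'
python3 - <<'E'
from h import *
print(manip.sense()['tcp_pos'])
snap('wrist','w14',(120,60,520,400),2)
a=cv2.imread('pics/w3_raw.png');b=cv2.imread('pics/w14_raw.png')
for n,(x0,y0,x1,y1) in dict(cover=(225,115,412,262),board=(270,25,345,100),padL=(225,165,290,240),padR=(350,165,412,240)).items():
    m=30;R=cv2.matchTemplate(b[max(0,y0-m):y1+m,x0-m:x1+m],a[y0:y1,x0:x1],cv2.TM_CCOEFF_NORMED);_,s,_,p=cv2.minMaxLoc(R);print(n,round(s,3),p[0]-m,p[1]-min(m,y0))
d=np.load if 0 else None
print(proj('w3',[.48,-.297,.126]),proj('w14',[.48,-.297,.126]))
E
```

```text
t: 60.0
tcp_pos: [0.4879, -0.1998, 0.2489]
tool_rot: [0.736, -0.677, -0.001, 0.0]
force: [0.6, 0.5, -0.1]
finger_gap: 0.999
t: 61.0
tcp_pos: [0.4801, -0.296, 0.2501]
tool_rot: [0.737, -0.676, 0.0, -0.0]
force: [-0.1, 0.6, 0.1]
finger_gap: 0.998
[ 0.48006497 -0.29596371  0.25012033]
cover 0.987 3 -1
board 0.996 3 -2
padL 0.989 3 -1
padR 0.988 3 -1
(np.float64(318.226519007104), np.float64(197.62136893955343)) (np.float64(321.13584544786505), np.float64(196.45545340526675))
```

Cover unmoved (its shift in the image equals the board's and the pose's). Gripping and lifting it.

```bash
python3 -m jog '[[[0,0,-15,0],[0,0,-15,0],[0,0,-15,0],[0,0,-15,0],[0,0,-15,0],[0,0,-15,0],[0,0,-10,0],[0,0,-5,0]]]'
python3 -m jog '[[[0,0,0,0],[0,0,0,0],[0,0,0,0],[0,0,0,0],[0,0,0,0],[0,0,0,0],[0,0,0,0],[0,0,0,0]]]' 0 30
python3 -m jog '[[[0,0,0,0],[0,0,0,0],[0,0,5,0],[0,0,10,0],[0,0,15,0],[0,0,20,0],[0,0,20,0],[0,0,20,0]]]'
python3 -m jog '[[[0,0,20,0],[0,0,15,0],[0,0,0,0],[0,0,0,0],[2.5,29.2,0,0],[2.5,29.2,0,0],[2.5,29.2,0,0],[2.5,29.2,0,0]]]'
python3 -m jog '[[[2.5,29.2,0,0],[2.5,29.2,0,0],[2.5,29.2,0,0],[2.5,29.2,0,0],[2.5,29.2,0,0],[2.4,29.3,0,0],[0,0,0,0],[0,0,0,0]]]'
python3 - <<'E'
from h import *
from scipy.spatial.transform import Rotation as Ro
s=manip.sense();x=Ro.from_quat(s['tool_rot']).as_matrix()[:,0];print(s['tcp_pos'],np.degrees(np.arctan2(x[1],x[0])))
snap('wrist','w15',(120,60,520,400),2)
a=cv2.imread('pics/w2_raw.png');b=cv2.imread('pics/w15_raw.png')
for n,(x0,y0,x1,y1) in dict(rim=(190,135,450,152),padL=(188,215,250,335),padR=(360,215,452,335)).items():
    m=20;R=cv2.matchTemplate(b[y0-m:y1+m,x0-m:x1+m],a[y0:y1,x0:x1],cv2.TM_CCOEFF_NORMED);_,sc,_,p=cv2.minMaxLoc(R);print(n,round(sc,3),p[0]-m,p[1]-m)
E
```

```text
t: 62.05
tcp_pos: [0.4798, -0.2965, 0.1442]
tool_rot: [0.736, -0.677, -0.0, -0.0]
force: [0.2, -0.8, -0.0]
finger_gap: 1.001
t: 63.05
tcp_pos: [0.4806, -0.2973, 0.1468]
tool_rot: [0.736, -0.677, 0.002, 0.0]
force: [-1.3, 0.9, 5.8]
finger_gap: 0.571
t: 64.05
tcp_pos: [0.4799, -0.2965, 0.2365]
tool_rot: [0.736, -0.676, 0.0, -0.0]
force: [0.3, 0.2, -2.8]
finger_gap: 0.571
t: 65.05
tcp_pos: [0.4893, -0.1785, 0.2689]
tool_rot: [0.736, -0.677, -0.001, 0.0]
force: [0.1, -0.2, -3.2]
finger_gap: 0.578
t: 66.05
tcp_pos: [0.5045, -0.0047, 0.2694]
tool_rot: [0.737, -0.676, -0.0, 0.001]
force: [-0.3, 0.1, -2.1]
finger_gap: 0.573
[ 0.50452985 -0.00468421  0.269371  ] -85.11926981385567
rim 0.901 2 0
padL 0.986 1 -1
padR 0.948 -1 -1
```

```bash
python3 -m jog '[[[0.4,0.2,-10,0],[0,0,-15,0],[0,0,-15,0],[0,0,-15,0],[0,0,-15,0],[0,0,-15,0],[0,0,-10,0],[0,0,-8,0]]]'
python3 -m jog '[[[0,0,-5,0],[0,0,-4,0],[0,0,-4,0],[0,0,-3,0],[0,0,-2,0],[0,0,-1,0],[0,0,-1,0],[0,0,0,0]]]'
```

```text
t: 67.1
tcp_pos: [0.5052, -0.0046, 0.1663]
tool_rot: [0.736, -0.677, -0.0, 0.0]
force: [0.9, -0.1, -3.1]
finger_gap: 0.571
t: 68.1
tcp_pos: [0.5052, -0.0043, 0.147]
tool_rot: [0.736, -0.677, -0.0, -0.0]
force: [0.1, 0.3, -2.9]
finger_gap: 0.573
```

```bash
python3 -m jog '[[[0,0,-1,0],[0,0,-1,0],[0,0,-0.5,0],[0,0,-0.5,0],[0,0,-0.5,0],[0,0,0,0],[0,0,0,0],[0,0,0,0]]]'
```

```text
t: 69.1
tcp_pos: [0.5051, -0.0042, 0.1448]
tool_rot: [0.737, -0.676, 0.0, -0.0]
force: [-2.8, 1.1, 8.3]
finger_gap: 0.574
```

Seated at exactly the predicted 0.1448. Release, rise, and check.

```bash
python3 -m jog '[[[0,0,0.5,0],[0,0,0.5,0],[0,0,0,0],[0,0,0,0],[0,0,0,0],[0,0,0,0],[0,0,0,0],[0,0,0,0]]]' 100
python3 -m jog '[[[0,0,5,0],[0,0,10,0],[0,0,20,0],[0,0,20,0],[0,0,25,0],[0,0,25,0],[0,0,0,0],[0,0,0,0]]]'
python3 - <<'E'
from h import *
print(manip.sense()['tcp_pos'])
im,_=snap('wrist','w16',(120,60,520,400),2)
E
```

```text
t: 70.1
tcp_pos: [0.5052, -0.0043, 0.1445]
tool_rot: [0.736, -0.677, -0.0, -0.0]
force: [-0.2, -0.4, -0.5]
finger_gap: 1.001
t: 71.1
tcp_pos: [0.5047, -0.0042, 0.2492]
tool_rot: [0.736, -0.677, -0.0, 0.0]
force: [0.1, 0.7, -0.2]
finger_gap: 1.003
[ 0.50468677 -0.00416911  0.24924813]
```

View pics/w16.png

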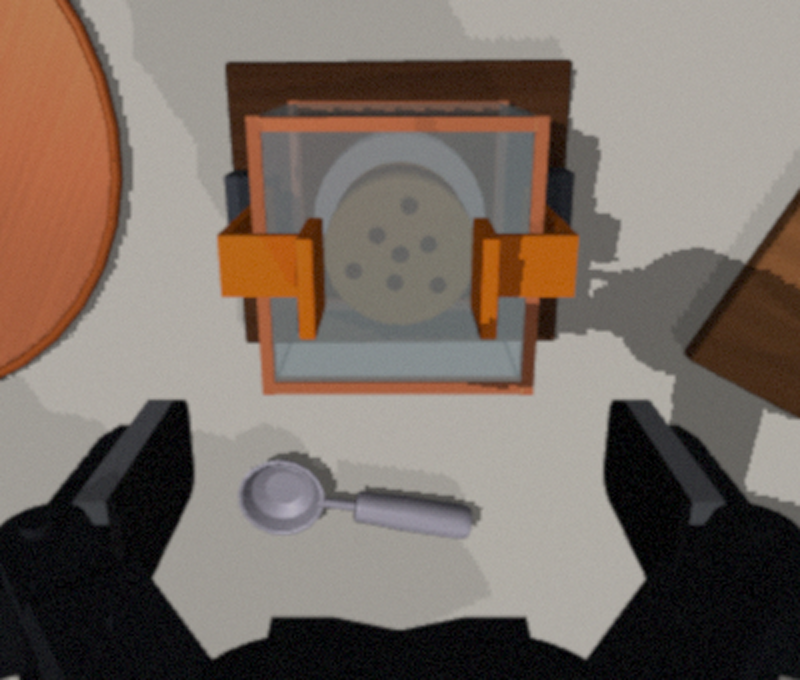

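The last view matches the first one, taken with the keeper closed. The paddle inner gap is 76 px in both, and the rim is 152 px wide against 151. The rim centre (398) lines up with the slab centre (399), and the stack stands centred inside. Handing in.

```bash
python3 -c "
from station import manip
print(manip.sign_off())"
```

```text
the job is handed in; nothing more can be done
None
```

The job is handed in at about 71 s; no verdict came back. I squeezed the tabs, lifted the cover off and stood it on the board. All five biscuits went onto the white plate in one stack, and the cover went back down over them.

**Cover:** it seated at the height I had worked out (TCP at 144.8 mm). In the last wrist picture the gap between the paddles and the rim size match the first, closed picture to within about 1 px. That means both tabs are sprung out, the cover is fully down, and it is centred and square. I did not tug on the cover to test the lock.

**Stack:** I measured biscuits 1, 2 and 4 of the stack (b4, b3, b5) against the plate. The bottom one came out about 2.5 mm off centre and the other two within about 1.5 mm. Biscuits 3 and 5 were not measured separately, but the top one shows centred in the pictures.

**Disagreement:** the top and wrist cameras differed by 2–5 mm on the biscuit positions. I used values in between, guided by where the grips closed.

**Disturbances:** I noticed no knock during the run. I never moved close to the sugar pot, glass or cup, but I did not measure their positions again at the end.

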